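# Tip the ice from the spouted jug into the tapered mug

### The arm

A 6-joint arm with a two-finger parallel gripper is mounted at the origin on a cart in front of the work surface, level with it; the furniture and walls round the work are solid. World frame = base frame: x ahead of the robot, y to its left, z up, the work surface at z = 0. Lengths are in m, angles in rad, forces in N, time in s.
With the tool pointing down it reaches from about 0.325 to 0.75 m from the base axis. Payload 7.6 kg.
Tool frame: the origin (TCP) lies between the finger pads; the fingertips stand arm.tips_ahead ahead of it and the grasp point (between the pads) lies 3 mm ahead of it (arm.tips_ahead is the distance from the TCP to the fingertips, in m); z points along the fingers, y is the line along which they close (so a half turn about z gives the same grasp; the last joint's range is limited). The gripper opens to 85 mm and grips with 20 to 120 N. Pads are 22 mm wide; open, the fingers measure 114 mm over their backs; the gripper's body (76 mm by 85 mm) begins 54 mm behind the grasp point. The pads swing forward as they close: fully open they stand 13 mm farther back than shut.
Start: joints at [1.032, 0.052, 1.401, -0, 1.689, -0.07], TCP at [0.237, 0.468, 0.253] pointing down, gripper open.
Joint ranges: [-2.9, 2.9], [-0.91, 2.17], [0.12, 2.37], [-1.06, 4.2], [0.26, 2.73], [-2.93, 2.93]. Speed limits (rad/s): [2.57, 2.57, 3.01, 3.14, 3.14, 3.14].

### API

Orientations are given as a unit quaternion [x, y, z, w].
In Python, from cell import arm, imaging, finish_job gives the robot as it stands. The module is installed in compiled form; this text tells all that it offers.
- The arm moves only by the tool drive_tool, never from a script. Its argument "moves" is text: rows parted by semicolons, each of 7 numbers parted by spaces: the shift along the tool's x, y, z in mm, then the turn, a rotation vector about the tool's x, y, z in rad, then the opening, from 0 (shut) to 1 (fully open). In form: dx dy dz ax ay az gripper; .... A call has 1 to 20 rows; each row shifts and turns the commanded pose from where the row before left it, along the tool's axes as they then stand; what a row does not reach is not made up. A row lasts 1/12 s, in which the tool goes at most 41.7 mm and 7.16 degrees, less where a joint would pass 70% of its speed; a pose out of reach is approached as far as the arm can. A call is refused whole if a number of a shift passes 41.7 or a number of a turn 0.125, either way. A call with a gripper value outside its range is refused whole. The fingers move at their own pace and stop on an object; "grip_force" is the grip in N (left out, the last holds). Time passes only in rows, so rows that do not move let the fingers close. It gives the time, the measured TCP pose, the force, the opening and the grip force at its end, in the units of the state.
- arm.observe(): the state, without advancing time (a new reading comes with each control period).
- imaging.capture(name): name is "side" or "top"; returns a dict with "image" (384x512x3 uint8, red, green, blue), "camera_matrix" (3x3 intrinsics, pixels), "k1" (the pictures are not rectified: a ray, as slopes to the right and down, at radius r is drawn at 1 + k1 r^2 times it, then the intrinsics apply), "cam_to_world" (4x4, takes a point from camera to world coordinates). Camera axes: x right, y down, z forward; pixel columns grow to the right and rows downward; lengths in m; the calibration is good to about 2 mm. A picture is of the moment at which its call begins. There is no depth.
- finish_job(): hands the job in; it is judged then, once.
Trained networks look in a picture, given as the dict that the camera call returned (one of the last four; its "shot" number tells which), for a name from the list of things; names that differ only in an ending like _2 or _b are one class to them, and where a whole thing is asked for, a point or a joint stands for the part that bears it (a point fixed in the world has none). Each returns a list of dicts, best first, with "p" (0 to 1); they miss things now and then, are a little off and sometimes report something else, mostly with a low value. They report only what shows in the picture. A call takes as long as a camera call.
- imaging.recognise(target, picture): "at" ([column, row] in pixels, amid what is visible of it).
- imaging.spot_point(target, picture): "at" ([column, row] in pixels: a listed point, or the origin of a listed thing).
The state is a dict: "time_s": time; "qpos": joint angles; "qvel": joint speeds; "joint_efforts": joint torques, N m; "eef_pos": TCP position; "ee_rot": TCP orientation; "wrist_force": force on the tool from outside, world axes, zero at the start; "moment": the same for the moment, N m; "gripper_width": opening from 0.0 (shut) to 1.0 (fully open); "grip_force": force on a finger pad.
Only numpy, scipy, OpenCV 4.12 (cv2) and the standard library are available. Lean on these libraries where they do the work, as an engineer would, in place of code of your own. Each camera call takes 0.05 s, during which the arm holds its last target. There are 200 camera calls.

### The job

Put the ice into the wide mug that tapers towards its foot (not the straight-sided one): lift the low white jug by its handle, keep it level while you turn it so that its spout faces that mug, then tip it over the spout until both ice balls have dropped into the mug. Leave the mug standing where it is, do not touch the ice, and finally set the jug gently back down, upright, on the worktop.

Things in the scene. Friction and masses are not known exactly. Their poses are not given: they have to be found in the camera images.
- spout_jug: Loose low white ceramic jug like a sauce boat, 0.22 kg, 171 x 88 mm, rim 58 mm high, holding both ice balls. Origin: centre of its flat underside; x to the spout, z up. Handle opposite the spout: upright flat-sided grip 12 mm thick (along y), x -85 to -59, z 22 to 68 mm, free on both sides; rim nearest it at x -45. The spout starts pointing away from the robot, within 35 degrees of straight ahead.
- spout_lip (a point): Pouring lip at the end of the jug's spout: x 84, y 0, z 45 mm in the jug's frame; axes as the jug's. The spout is an open channel about 45 mm wide whose floor climbs straight to here from the jug's inside floor (x 26, z 6 mm), 35 degrees steep: the balls roll out over the lip once the jug is tipped spout-down by more than about 36 degrees; 45 to 60 is ample.
- mug_mouth (a point): Centre of the target mug's open mouth, at its rim, 96 mm above the worktop; z up. The mug: loose, 0.27 kg, upright, 92 mm wide at the rim (about 82 inside), tapering to 70 at the foot, pale with painted bands; side handle, lower than the rim, reaches 82 mm from here to -y. It stands at the front, left or right; a narrower plain straight-sided mug stands at the other side.
- ice_a: One of two frosted ice balls, 20 mm diameter, 12 g; origin at its centre. It starts on the jug's inside floor, centre 16 mm above the jug's underside, and rolls freely.
- ice_b: The other ice ball, identical: 20 mm diameter, 12 g; origin at its centre; starts beside the first in the jug.

How it is judged:
By the outcome, as a careful person would: the job done as asked, in the order asked, and still so for the second after the job is handed in, with the robot touching nothing.
It also fails if it takes over 61 s, if anything falls off the work surface, if the arm or the gripper's body presses on something with over 40 N, if the wrist force passes 120 N, or if a joint passes its speed limit or range.

## Working session

There is one attempt and no reset: what is moved stays moved. The work goes in short steps, Python scripts to look and compute and a tool call to move; the robot and the scene stay as the last step left them, time stands still between calls to the robot, and variables do not carry over. Pictures are saved under pics/ and viewed, at most 10 in all, crops included, and the job is handed in when it is done.

Besides the shell and the picture viewer there is one more tool, called after "Emit:" in YAML: its name, and indented under it one key for each argument. drive_tool: Moves the arm, as the interface text tells. Its arguments: {"type":"object","properties":{"moves":{"type":"string"},"grip_force":{"type":"number"}},"required":["moves"]}

```bash
mkdir -p pics
cat > h.py <<'E'
import numpy as np, cv2
from cell import arm, imaging, finish_job
from scipy.spatial.transform import Rotation as R
def ray(p,uv):
    K=p["camera_matrix"];n=np.linalg.inv(K)@[uv[0],uv[1],1];d=n[:2]/n[2];u=d.copy()
    for _ in range(30): u=d/(1+p["k1"]*(u@u))
    T=np.array(p["cam_to_world"]);return T[:3,3],T[:3,:3]@np.r_[u,1]
def onz(p,uv,z):
    o,d=ray(p,uv);return o+d*(z-o[2])/d[2]
def tri(rs):
    A=0;b=0
    for o,d in rs:
        d=d/np.linalg.norm(d);M=np.eye(3)-np.outer(d,d);A=A+M;b=b+M@o
    return np.linalg.solve(A,b)
def save(p,n): cv2.imwrite("pics/"+n,p["image"][:,:,::-1])
E
python3 - <<'E'
from h import *
np.set_printoptions(precision=3,suppress=True)
print(arm.observe(),arm.tips_ahead)
Z=dict(spout_jug=0,spout_lip=.045,mug_mouth=.096,ice_a=.016)
P={n:imaging.capture(n) for n in("top","side")}
for n,p in P.items():
    save(p,n+"0.png");print(n,np.array(p["cam_to_world"])[:3])
for t in Z:
    for n,p in P.items():
        for r in imaging.spot_point(t,p)[:3]: print(t,n,r["p"],r["at"],onz(p,r["at"],Z[t]))
cv2.imwrite("pics/both0.png",cv2.resize(np.hstack([P["top"]["image"],P["side"]["image"]])[:,:,::-1],(800,300)))
E
```

```text
{'time_s': 0.0, 'qpos': array([ 1.032,  0.053,  1.402, -0.   ,  1.689, -0.07 ]), 'qvel': array([ 0.002,  0.   , -0.   ,  0.   ,  0.   , -0.002]), 'joint_efforts': array([ -0.   , -38.167, -36.019,  -0.   ,   0.006,  -0.   ]), 'eef_pos': array([0.237, 0.468, 0.252]), 'ee_rot': array([ 0.232,  0.973, -0.001, -0.   ]), 'wrist_force': array([-0.59 ,  0.246,  0.892]), 'moment': array([-0.003,  0.027,  0.023]), 'grip_force': 0.0, 'gripper_width': 1.0035387067226476} 0.022
top [[-0.024 -0.987  0.157  0.38 ]
 [-1.     0.021 -0.022  0.029]
 [ 0.018 -0.158 -0.987  1.058]]
side [[-0.908  0.188 -0.374  0.876]
 [ 0.419  0.418 -0.806  0.782]
 [ 0.004 -0.889 -0.459  0.511]]
spout_jug top 0.93 [229.0, 201.5] [0.539 0.097 0.   ]
spout_jug side 0.73 [267.3, 234.6] [0.536 0.106 0.   ]
spout_lip top 0.69 [225.5, 168.9] [0.621 0.102 0.045]
spout_lip side 0.91 [231.7, 225.5] [0.623 0.1   0.045]
mug_mouth top 0.7 [359.4, 225.2] [ 0.457 -0.237  0.096]
mug_mouth side 0.58 [246.0, 145.1] [ 0.449 -0.223  0.096]
ice_a top 0.57 [232.0, 205.4] [0.525 0.088 0.016]
ice_a top 0.49 [224.1, 205.7] [0.525 0.109 0.016]
```

View pics/top0.png

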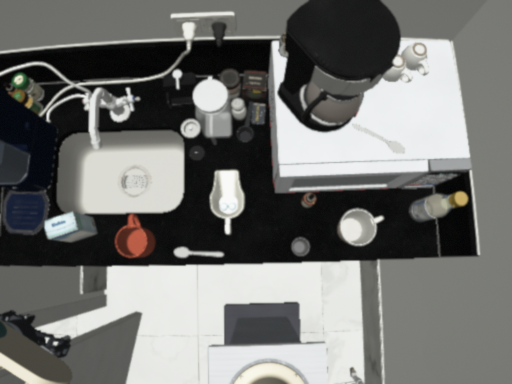

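View pics/side0.png

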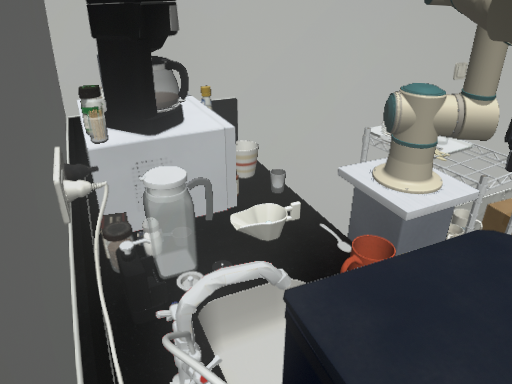

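Top view: jug at about (227,200) with its handle at (227,226) and spout up at (227,172). The pale tapered mug is at (357,227), right of the robot; the red straight-sided one is at (133,240). The oven stands behind the mug, and a small grey cup is at (300,246). The network's points fit the pictures. Next I'll refine the jug's yaw from its outline and plan the approach.

```bash
cat >> h.py <<'E'
def toolR(yaw,pitch):
    # tool z points along yaw heading, 'pitch' rad below horizontal; tool y = left of heading
    f=np.array([np.cos(yaw),np.sin(yaw),0]);z=np.cos(pitch)*f-np.sin(pitch)*np.array([0,0,1])
    y=np.array([-np.sin(yaw),np.cos(yaw),0]);return np.c_[np.cross(y,z),y,z]
def plan(targets,s=None,mm=40,rad=.12):
    """rows (straight lines) through targets (pos,R); returns rounded rows, tracking rounding"""
    s=s or arm.observe();p=np.array(s["eef_pos"]);r=R.from_quat(s["ee_rot"])
    for tp,tR in targets:
        tR=R.from_matrix(tR);d=(r.inv()*tR).as_rotvec();n=max(1,int(np.ceil(max(np.linalg.norm(tp-p)/mm*1000,np.linalg.norm(d)/rad))))
        w=d/n; step=[]
        for k in range(n):
            g=p+(tp-p)/(n-k); dx=r.inv().apply(g-p)*1000; w=(r.inv()*tR).as_rotvec()/(n-k)
            a=np.r_[np.round(dx,0 if mm>8 else 1),np.round(w,3)]
            step.append(" ".join("%g"%(v+0) for v in a)); p=p+r.apply(a[:3]/1000);r=r*R.from_rotvec(a[3:])
        print(n,"rows:\n"+"; ".join(step)+"\n end",p.round(3))
E
python3 - <<'E'
from h import *
np.set_printoptions(precision=3,suppress=True)
p=imaging.capture("top");im=p["image"].astype(int)
m=(im.min(2)>90).astype(np.uint8);m[:160]=0;m[242:]=0;m[:,:200]=0;m[:,258:]=0
for r in range(164,242,3):
    c=np.where(m[r])[0]
    if len(c): print(r,c.min(),c.max(),onz(p,[(c.min()+c.max())/2,r],.058))
for n,uv in dict(ovenfront=(372,188),ovenL=(278,190),cup=(300,246),brown=(308,205)).items(): print(n,onz(p,uv,.0),onz(p,uv,.2))
c=cv2.resize(p["image"][150:270,190:420,::-1],None,fx=3.4,fy=3.4,interpolation=cv2.INTER_CUBIC);cv2.imwrite("pics/crop.png",c)
E
```

```text
170 216 237 [0.615 0.099 0.058]
173 214 238 [0.607 0.1   0.058]
176 214 239 [0.598 0.099 0.058]
179 214 239 [0.59  0.099 0.058]
182 213 239 [0.582 0.1   0.058]
185 213 240 [0.574 0.099 0.058]
188 212 241 [0.566 0.099 0.058]
191 212 242 [0.558 0.098 0.058]
194 210 243 [0.55  0.099 0.058]
197 209 244 [0.542 0.1   0.058]
200 210 244 [0.534 0.098 0.058]
203 210 244 [0.526 0.098 0.058]
206 210 243 [0.518 0.1   0.058]
209 211 243 [0.51  0.099 0.058]
212 213 241 [0.503 0.099 0.058]
215 216 238 [0.495 0.099 0.058]
218 222 231 [0.487 0.1   0.058]
221 225 230 [0.479 0.098 0.058]
224 224 230 [0.471 0.099 0.058]
227 224 230 [0.463 0.099 0.058]
230 224 230 [0.456 0.099 0.058]
233 225 230 [0.448 0.098 0.058]
ovenfront [ 0.569 -0.307  0.   ] [ 0.533 -0.243  0.2  ]
ovenL [ 0.568 -0.04   0.   ] [ 0.533 -0.027  0.2  ]
cup [ 0.412 -0.095  0.   ] [ 0.406 -0.072  0.2  ]
brown [ 0.524 -0.122  0.   ] [ 0.497 -0.093  0.2  ]
```

View pics/crop.png

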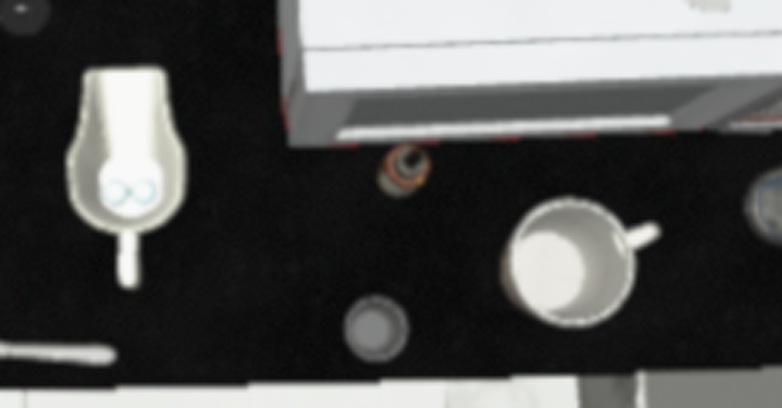

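Run:
```python
from h import *
T=toolR(0,np.radians(55));g=np.array([.466,.099,.047])-.003*T[:,2]
plan([(g+[-.02,0,.14],T)],mm=30,rad=.1)
```

```text
15 rows:
-23 -16 4 -0.01 -0.04 -0.03; -23 -16 5 -0.01 -0.04 -0.03; -22 -17 6 -0.009 -0.04 -0.03; -21 -18 6 -0.01 -0.04 -0.03; -21 -19 7 -0.009 -0.04 -0.03; -20 -19 8 -0.01 -0.04 -0.03; -19 -20 8 -0.01 -0.04 -0.03; -18 -21 9 -0.009 -0.04 -0.031; -17 -21 9 -0.01 -0.04 -0.03; -15 -22 10 -0.009 -0.04 -0.031; -14 -22 10 -0.01 -0.04 -0.03; -14 -23 11 -0.009 -0.04 -0.031; -12 -23 11 -0.01 -0.04 -0.03; -11 -24 11 -0.009 -0.04 -0.031; -10 -24 11 -0.01 -0.039 -0.03
 end [0.444 0.099 0.19 ]
```

Emit:
drive_tool:
  moves: "-23 -16 4 -0.01 -0.04 -0.03 1; -23 -16 5 -0.01 -0.04 -0.03 1; -22 -17 6 -0.009 -0.04 -0.03 1; -21 -18 6 -0.01 -0.04 -0.03 1; -21 -19 7 -0.009 -0.04 -0.03 1; -20 -19 8 -0.01 -0.04 -0.03 1; -19 -20 8 -0.01 -0.04 -0.03 1; -18 -21 9 -0.009 -0.04 -0.031 1; -17 -21 9 -0.01 -0.04 -0.03 1; -15 -22 10 -0.009 -0.04 -0.031 1; -14 -22 10 -0.01 -0.04 -0.03 1; -14 -23 11 -0.009 -0.04 -0.031 1; -12 -23 11 -0.01 -0.04 -0.03 1; -11 -24 11 -0.009 -0.04 -0.031 1; -10 -24 11 -0.01 -0.039 -0.03 1; 0 0 0 0 0 0 0.6; 0 0 0 0 0 0 0.6"

```text
time_s: 1.97
eef_pos: [0.444, 0.0976, 0.1893]
ee_rot: [0.002, 0.954, -0.0, 0.3]
wrist_force: [0.7, -0.2, 0.1]
gripper_width: 0.75
grip_force: 0.0
```

Run:
```python
from h import *
s=arm.observe();print(s["eef_pos"],s["qpos"],s["time_s"],s["wrist_force"],R.from_quat(s["ee_rot"]).as_matrix().round(3))
T=toolR(0,np.radians(55));g=np.array([.466,.099,.047])-.003*T[:,2]
plan([(g+[-.01,0,.06],T),(g,T)],mm=16,rad=.1)
```

```text
[0.44396029 0.09759224 0.18933065] [ 0.20125538 -0.55822827  2.12575878 -0.14056692  0.9785192  -1.32274585] 1.9667 [ 0.72117045 -0.19486814  0.05828362] [[-0.82   0.004  0.573]
 [ 0.003  1.    -0.002]
 [-0.573  0.001 -0.82 ]]
6 rows:
6 0 12 0 0 -0.001; 6 0 12 0 0 0; 6 0 12 0 0 -0.001; 6 0 12 -0.001 0 0; 7 1 12 0 0 -0.001; 6 0 11 -0.001 -0.001 0
 end [0.454 0.099 0.11 ]
4 rows:
7 0 14 0 0 0; 7 0 14 0 0 0; 6 0 14 0 0 0; 7 0 13 0 0 0
 end [0.464 0.099 0.049]
```

Emit:
drive_tool:
  moves: "6 0 12 0 0 0 0.6; 6 0 12 0 0 0 0.6; 6 0 12 0 0 0 0.6; 6 0 12 0 0 0 0.6; 7 1 12 0 0 0 0.6; 6 0 11 0 0 0 0.6; 7 0 14 0 0 0 0.6; 7 0 14 0 0 0 0.6; 6 0 14 0 0 0 0.6; 7 0 13 0 0 0 0.6; 0 0 0 0 0 0 0.6; 0 0 0 0 0 0 0.6"

```text
time_s: 2.97
eef_pos: [0.4635, 0.101, 0.0495]
ee_rot: [-0.001, 0.954, 0.0, 0.3]
wrist_force: [0.9, -0.6, 0.1]
gripper_width: 0.6
grip_force: 0.0
```

Run:
```python
from h import *
P={n:imaging.capture(n) for n in("top","side")}
s=arm.observe();print(s["eef_pos"],s["qpos"],s["wrist_force"])
a=cv2.resize(P["top"]["image"][160:260,180:290],(396,360),interpolation=2);b=cv2.resize(P["side"]["image"][180:270,200:310],(396,360),interpolation=2)
cv2.imwrite("pics/g1.png",np.hstack([a,b])[:,:,::-1])
```

```text
[0.46434774 0.10080374 0.05102126] [ 0.19652296 -0.25850073  2.21502679 -0.20074731  0.59116149 -1.24222135] [-0.27551042  0.42571038  0.05680277]
```

View pics/g1.png

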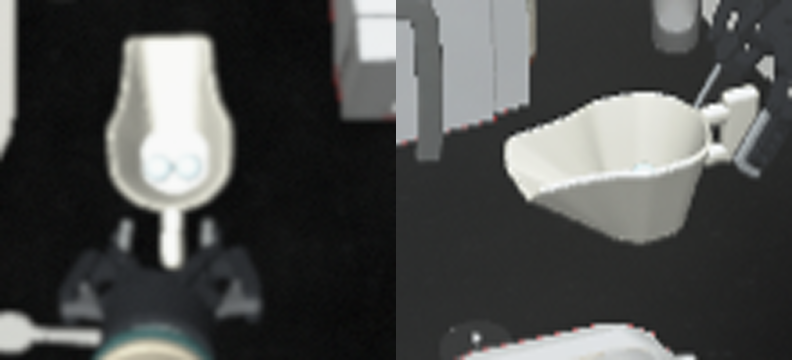

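The fingers straddle the handle (crop fingers at columns 125 and 208, handle at 171). I'll shift 2–3 mm and close.

Emit:
drive_tool:
  moves: "0 -2.5 0 0 0 0 0.5; 0 0 0 0 0 0 0.4; 0 0 0 0 0 0 0.3; 0 0 0 0 0 0 0.22; 0 0 0 0 0 0 0.17; 0 0 0 0 0 0 0.14; 0 0 0 0 0 0 0.1; 0 0 0 0 0 0 0.05; 0 0 0 0 0 0 0; 0 0 0 0 0 0 0; 0 0 0 0 0 0 0; 0 0 0 0 0 0 0; 0 0 0 0 0 0 0; 0 0 0 0 0 0 0"
  grip_force: 80

```text
time_s: 4.23
eef_pos: [0.464, 0.0975, 0.05]
ee_rot: [0.0, 0.954, 0.0, 0.301]
wrist_force: [-5.3, -0.7, 5.2]
gripper_width: 0.13
grip_force: 77.9
```

Run:
```python
from h import *
s=arm.observe();print(s["eef_pos"],R.from_quat(s["ee_rot"]).as_matrix().round(3))
T=toolR(0,np.radians(55));plan([(s["eef_pos"]+[0,0,.03],T),(s["eef_pos"]+[0,0,.15],T)],mm=9,rad=.1)
```

```text
[0.46396829 0.09752999 0.05003049] [[-0.819  0.     0.574]
 [ 0.     1.     0.   ]
 [-0.574  0.    -0.819]]
4 rows:
-4 0 -6 0 0 0; -4 0 -6 0 0 0; -5 0 -6 0 0 0; -4 0 -7 0 0 0
 end [0.464 0.098 0.08 ]
14 rows:
-5 0 -7 0 0 0; -5 0 -7 0 0 0; -5 0 -7 0 0 0; -5 0 -7 0 0 0; -5 0 -7 0 0 0; -5 0 -7 0 0 0; -5 0 -7 0 0 0; -5 0 -7 0 0 0; -5 0 -7 0 0 0; -5 0 -7 0 0 0; -5 0 -7 0 0 0; -5 0 -7 0 0 0; -5 0 -7 0 0 0; -4 0 -7 0 0 0
 end [0.464 0.097 0.2  ]
```

Emit:
drive_tool:
  moves: "-1 0 -2 0 0 0 0; -3 0 -4 0 0 0 0; -4 0 -6 0 0 0 0; -4 0 -6 0 0 0 0; -4 0 -6 0 0 0 0; -5 0 -7 0 0 0 0; -5 0 -7 0 0 0 0; -5 0 -7 0 0 0 0; -5 0 -7 0 0 0 0; -5 0 -7 0 0 0 0; -5 0 -7 0 0 0 0; -5 0 -7 0 0 0 0; -5 0 -7 0 0 0 0; -5 0 -7 0 0 0 0; -5 0 -7 0 0 0 0; -5 0 -7 0 0 0 0; -4 0 -5 0 0 0 0; -2 0 -3 0 0 0 0; 0 0 0 0 0 0 0"

```text
time_s: 5.82
eef_pos: [0.4648, 0.0976, 0.1843]
ee_rot: [0.0, 0.954, 0.0, 0.301]
wrist_force: [0.4, -0.1, -1.9]
gripper_width: 0.129
grip_force: 77.8
```

Run:
```python
from h import *
P={n:imaging.capture(n) for n in("top","side")}
s=arm.observe();print(s["eef_pos"],s["qpos"],s["wrist_force"],s["grip_force"])
rs=[]
for n,p in P.items():
    for r in imaging.spot_point("spout_lip",p)[:1]: print(n,r);rs.append(ray(p,r["at"]))
print(tri(rs))
save(P["side"],"side2.png")
```

```text
[0.46426902 0.09747147 0.18283014] [ 0.18715633 -0.47998627  2.0884141  -0.13273251  0.93552025 -1.33758604] [ 0.45512866  0.55553482 -2.67833313] 77.77199149131775
top {'at': [218.1, 153.9], 'p': 0.89}
side {'at': [231.3, 171.6], 'p': 0.79}
[0.62421389 0.10989978 0.18142476]
```

View pics/side2.png

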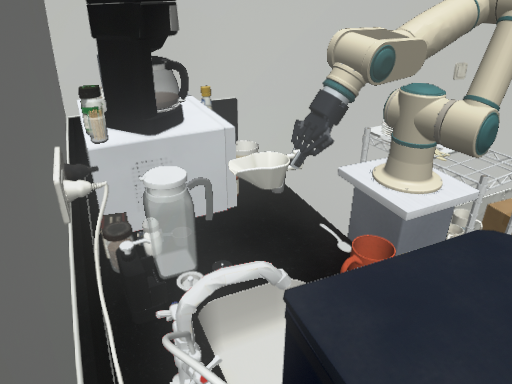

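The jug is level (lip z 0.181 against 0.178 expected) and held firmly. Before carrying it over, I'll fit a kinematic model to check which pour headings stay within joint range.

```bash
cat > kin.py <<'E'
from h import *
from scipy.optimize import least_squares
Q=[([1.032,.053,1.402,0,1.689,-.07],[.237,.468,.252],[.232,.973,-.001,0]),
([0.20125538,-0.55822827,2.12575878,-0.14056692,0.9785192,-1.32274585],[.44396,.09759,.18933],[.002,.954,0,.3]),
([0.19652296,-0.25850073,2.21502679,-0.20074731,0.59116149,-1.24222135],[.46435,.1008,.05102],[-.001,.954,0,.3]),
([0.18715633,-0.47998627,2.0884141,-0.13273251,0.93552025,-1.33758604],[.46427,.09747,.18283],[0,.954,0,.301])]
E_=lambda s,a:R.from_euler(s,a)
def fk(q,L):
    a1,d1,L2,L3,o3,Lt=L
    R1=E_("z",q[0]);R2=R1*E_("y",q[1]);R3=R1*E_("y",q[1]+q[2])
    p=R1.apply([a1,0,d1])+R2.apply([0,0,L2])+R3.apply([o3,0,L3]);r=R3*E_("z",q[3])*E_("y",q[4])*E_("z",q[5])*E_("z",OFF)
    return p+r.apply([0,0,Lt]),r
OFF=0
def fit():
    f=lambda L:np.concatenate([fk(q,L)[0]-p for q,p,_ in Q]+[.05*(L-np.array([0,.3,.35,.3,0,.25]))*.1])
    return least_squares(f,[0,.3,.35,.3,0,.25])
lo=np.array([-2.9,-.91,.12,-1.06,.26,-2.93]);hi=np.array([2.9,2.17,2.37,4.2,2.73,2.93])
def ik(p,M,L,q0):
    T=R.from_matrix(M)
    def f(q):
        a,r=fk(q,L);return np.r_[(a-p)*5,(r.inv()*T).as_rotvec()]
    s=least_squares(f,np.clip(q0,lo+.01,hi-.01),bounds=(lo,hi));return s.x,np.abs(s.fun).max()
E
python3 - <<'E'
import kin;from kin import *
np.set_printoptions(precision=3,suppress=True)
for q,p,r in Q:
    d=(fk(q,[0]*6)[1].inv()*R.from_quat(r));print("off",d.as_rotvec())
d=fk(Q[3][0],[0]*6)[1].inv()*R.from_quat(Q[3][2]);kin.OFF=d.as_euler("zyx")[0]
s=fit();L=s.x;print(L,np.abs(s.fun).max(),kin.OFF)
C=np.array([.453,-.23])
for yd in (-27,-40,-55,-70,-85,-100):
    y=np.radians(yd);fw=np.array([np.cos(y),np.sin(y),0]);up=np.array([0,0,1.])
    q=np.array(Q[3][0])
    for tip,lz in((0,.18),(25,.14),(40,.13),(50,.13),(58,.13)):
        t=np.radians(tip);lip=np.r_[C,lz]-.015*fw
        d=.158*(np.cos(t)*fw-np.sin(t)*up)-.005*(np.sin(t)*fw+np.cos(t)*up)
        q,e=ik(lip-d,toolR(y,np.radians(55)+t),L,q);print(yd,tip,"%.3f"%e,q)
E
```

```text
off [ 0.    -0.001  1.57 ]
off [-0.001  0.     1.571]
off [-0.002  0.003  1.569]
off [ 0.001 -0.001  1.571]
[ 0.156  0.017  0.064  0.374 -0.067 -0.063] 0.031534866134799444 1.5706276570884192
-27 0 0.407 [-0.469 -0.91   2.364 -0.001  0.942 -1.568]
-27 25 0.405 [-0.469 -0.91   2.315 -0.     1.411 -1.569]
-27 40 0.344 [-0.469 -0.91   2.255  0.     1.761 -1.569]
-27 50 0.278 [-0.469 -0.91   2.205  0.001  2.02  -1.568]
-27 58 0.218 [-0.469 -0.91   2.174  0.001  2.22  -1.568]
-40 0 0.404 [-0.386 -0.91   2.37  -0.205  0.972 -1.218]
-40 25 0.403 [-0.381 -0.91   2.321 -0.056  1.42  -1.257]
-40 40 0.341 [-0.386 -0.91   2.26   0.029  1.757 -1.251]
-40 50 0.273 [-0.393 -0.91   2.21   0.092  2.006 -1.23 ]
-40 58 0.212 [-0.4   -0.91   2.179  0.151  2.196 -1.199]
-55 0 0.338 [-0.304 -0.91   2.37  -0.397  1.087 -0.857]
-55 25 0.349 [-0.292 -0.91   2.341 -0.11   1.453 -0.91 ]
-55 40 0.290 [-0.302 -0.91   2.279  0.056  1.745 -0.9  ]
-55 50 0.225 [-0.316 -0.91   2.229  0.177  1.959 -0.864]
-55 58 0.168 [-0.33  -0.91   2.196  0.286  2.121 -0.816]
-70 0 0.239 [-0.244 -0.889  2.37  -0.527  1.239 -0.547]
-70 25 0.244 [-0.228 -0.91   2.368 -0.148  1.506 -0.587]
-70 40 0.194 [-0.242 -0.91   2.306  0.075  1.731 -0.576]
-70 50 0.139 [-0.259 -0.91   2.255  0.232  1.897 -0.54 ]
-70 58 0.091 [-0.278 -0.91   2.221  0.366  2.02  -0.493]
-85 0 0.122 [-0.209 -0.846  2.37  -0.594  1.4   -0.27 ]
-85 25 0.104 [-0.192 -0.894  2.37  -0.17   1.582 -0.291]
-85 40 0.066 [-0.206 -0.91   2.334  0.085  1.721 -0.28 ]
-85 50 0.024 [-0.226 -0.91   2.283  0.259  1.834 -0.252]
-85 58 0.000 [-0.247 -0.859  2.201  0.402  1.91  -0.22 ]
-100 0 0.000 [-0.197 -0.742  2.307 -0.611  1.563 -0.021]
-100 25 0.000 [-0.18  -0.687  2.215 -0.175  1.612 -0.013]
-100 40 0.000 [-0.194 -0.589  2.065  0.088  1.668 -0.011]
-100 50 0.000 [-0.213 -0.488  1.915  0.265  1.719  0.   ]
-100 58 0.000 [-0.234 -0.401  1.793  0.408  1.759  0.017]
```

```bash
python3 - <<'E'
s=open('kin.py').read()
s=s.replace("a1,d1,L2,L3,o3,Lt=L","a1,d1,L2,L3,o3,Lt,b,c=L").replace("[a1,0,d1]","[a1,b,d1]").replace("OFF)\n","OFF)\n",1).replace("return p+r.apply([0,0,Lt]),r","return p+(R3*E_('z',q[3])).apply([0,c,0])+r.apply([0,0,Lt]),r").replace("[0,.3,.35,.3,0,.25]","[0,.3,.35,.3,0,.25,0,0]").replace("OFF=0","OFF=np.pi/2").replace("*.1])",")])").replace("[.05*(","[.003*(")
open('kin.py','w').write(s)
E
cat > scan.py <<'E'
from kin import *
np.set_printoptions(precision=3,suppress=True)
s=fit();L=s.x;print(L,np.abs(s.fun[:3*len(Q)]).max())
C=np.array([.453,-.23])
for yd in (-27,-45,-60,-75,-90):
    y=np.radians(yd);fw=np.array([np.cos(y),np.sin(y),0]);up=np.array([0,0,1.])
    q=np.array(Q[3][0])
    for tip,lz in((0,.18),(25,.14),(50,.13),(58,.13)):
        t=np.radians(tip);lip=np.r_[C,lz]-.015*fw
        d=.158*(np.cos(t)*fw-np.sin(t)*up)-.005*(np.sin(t)*fw+np.cos(t)*up)
        q,e=ik(lip-d,toolR(y,np.radians(55)+t),L,q);print(yd,tip,"%.3f"%e,q)
E
python3 scan.py
```

```text
Traceback (most recent call last):
  File "scan.py", line 1, in <module>
    from kin import *
  File "kin.py", line 15
    f=lambda L:np.concatenate([fk(q,L)[0]-p for q,p,_ in Q]+[.003*(L-np.array([0,.3,.35,.3,0,.25,0,0])))])
                                                                                                       ^
SyntaxError: closing parenthesis ')' does not match opening parenthesis '['
```

```bash
sed -i 's/0,0\])))\])/0,0]))])/' kin.py; python3 scan.py
```

```text
[ 0.     0.206  0.352  0.496  0.106  0.257  0.039 -0.002] 3.852457798453335e-05
-27 0 0.113 [-0.625 -0.91   2.292  0.076  1.268 -1.729]
-27 25 0.000 [-0.589 -0.61   2.029  0.02   1.55  -1.687]
-27 50 0.000 [-0.549 -0.127  1.59  -0.022  1.939 -1.654]
-27 58 0.000 [-0.541  0.023  1.445 -0.031  2.075 -1.65 ]
-45 0 0.012 [-0.172 -0.91   2.321 -0.362  1.245 -0.922]
-45 25 0.000 [-0.39  -0.553  1.994 -0.067  1.54  -1.178]
-45 50 0.000 [-0.518 -0.12   1.583  0.073  1.93  -1.286]
-45 58 0.000 [-0.545  0.022  1.445  0.106  2.063 -1.299]
-60 0 0.000 [ 0.036 -0.618  2.172 -0.552  1.312 -0.419]
-60 25 0.000 [-0.261 -0.437  1.916 -0.123  1.538 -0.788]
-60 50 0.000 [-0.494 -0.103  1.568  0.144  1.898 -0.987]
-60 58 0.000 [-0.548  0.02   1.447  0.21   2.023 -1.013]
-75 0 0.000 [ 0.113 -0.317  1.968 -0.611  1.42  -0.075]
-75 25 0.000 [-0.181 -0.289  1.806 -0.158  1.55  -0.446]
-75 50 0.000 [-0.475 -0.079  1.545  0.201  1.848 -0.698]
-75 58 0.000 [-0.55   0.017  1.449  0.295  1.959 -0.739]
-90 0 0.000 [ 0.117 -0.058  1.745 -0.606  1.543  0.162]
-90 25 0.000 [-0.146 -0.134  1.673 -0.173  1.577 -0.149]
-90 50 0.000 [-0.461 -0.049  1.516  0.24   1.787 -0.422]
-90 58 0.000 [-0.552  0.013  1.453  0.356  1.876 -0.479]
```

```bash
cat > go.py <<'E'
from kin import *
np.set_printoptions(precision=3,suppress=True)
s=fit();L=s.x
q=np.array(Q[3][0]);A=np.array([.464,.0975,.185]);B=np.array([.41,.13,.185]);Cc=np.array([.408,-.063,.185])
for k in np.linspace(0,1,6):
    q,e=ik(A+(B-A)*k,toolR(-np.radians(75)*k,np.radians(55)),L,q);print("%.4f"%e,q)
for k in np.linspace(.25,1,4):
    q,e=ik(B+(Cc-B)*k,toolR(-np.radians(75),np.radians(55)),L,q);print("%.4f"%e,q)
plan([(B,toolR(-np.radians(75),np.radians(55)))],mm=12,rad=.07)
E
python3 go.py
```

```text
0.0000 [ 0.188 -0.483  2.086 -0.133  0.94  -1.338]
0.0000 [ 0.321 -0.444  2.061 -0.377  1.029 -0.874]
0.0000 [ 0.428 -0.364  2.004 -0.532  1.172 -0.491]
0.0000 [ 0.5   -0.262  1.925 -0.602  1.333 -0.183]
0.0000 [ 0.54  -0.158  1.837 -0.613  1.492  0.075]
0.0000 [ 0.552 -0.061  1.747 -0.583  1.639  0.304]
0.0000 [ 0.457 -0.142  1.822 -0.598  1.592  0.223]
0.0000 [ 0.352 -0.214  1.885 -0.608  1.54   0.132]
0.0000 [ 0.237 -0.273  1.934 -0.613  1.483  0.031]
0.0000 [ 0.113 -0.318  1.969 -0.611  1.42  -0.076]
19 rows:
2 2 -2 0.039 0 0.056; 2 1 -2 0.039 0 0.056; 2 1 -2 0.04 0 0.057; 3 1 -2 0.039 0 0.056; 3 1 -2 0.04 0 0.057; 3 1 -2 0.039 0 0.056; 3 0 -2 0.04 0 0.057; 3 0 -2 0.039 0 0.056; 3 0 -2 0.04 0 0.057; 3 0 -2 0.039 0 0.056; 2 0 -2 0.04 0 0.057; 2 -1 -2 0.039 0 0.056; 3 -1 -2 0.04 0 0.057; 2 -1 -2 0.039 0 0.057; 2 -1 -2 0.039 0 0.056; 2 -1 -2 0.04 0 0.057; 2 -2 -1 0.039 0 0.056; 3 -2 -2 0.04 -0.001 0.057; 2 -2 -1 0.039 0 0.056
 end [0.41  0.13  0.185]
```

Emit:
drive_tool:
  moves: "1 1 -1 0.02 0 0.028 0; 2 1 -2 0.039 0 0.056 0; 2 1 -2 0.04 0 0.057 0; 3 1 -2 0.039 0 0.056 0; 3 1 -2 0.04 0 0.057 0; 3 1 -2 0.039 0 0.056 0; 3 0 -2 0.04 0 0.057 0; 3 0 -2 0.039 0 0.056 0; 3 0 -2 0.04 0 0.057 0; 3 0 -2 0.039 0 0.056 0; 2 0 -2 0.04 0 0.057 0; 2 -1 -2 0.039 0 0.056 0; 3 -1 -2 0.04 0 0.057 0; 2 -1 -2 0.039 0 0.057 0; 2 -1 -2 0.039 0 0.056 0; 2 -1 -2 0.04 0 0.057 0; 2 -2 -1 0.039 0 0.056 0; 3 -2 -2 0.04 0 0.057 0; 1 -1 -1 0.02 0 0.028 0; 1 0 0 0.02 0 0.028 0"

```text
time_s: 7.68
eef_pos: [0.4118, 0.1282, 0.185]
ee_rot: [0.568, 0.766, -0.178, 0.241]
wrist_force: [-0.0, -0.1, -1.9]
gripper_width: 0.131
grip_force: 78.1
```

Run:
```python
from h import *
s=arm.observe();print(s["eef_pos"],R.from_quat(s["ee_rot"]).as_matrix().round(3))
plan([(np.array([.408,-.063,.185]),toolR(-np.radians(75),np.radians(55)))],mm=12,rad=.07)
```

```text
[0.41177481 0.12822779 0.1850209 ] [[-0.238  0.957  0.166]
 [ 0.785  0.29  -0.547]
 [-0.572  0.001 -0.82 ]]
16 rows:
-9 -4 7 0.001 0 0.002; -9 -4 6 0.001 0 0.002; -9 -4 7 0.001 0 0.002; -9 -4 6 0.001 0 0.002; -9 -3 7 0.001 0 0.002; -10 -3 6 0.001 0 0.001; -9 -4 7 0.001 0 0.002; -10 -3 6 0.001 0 0.001; -9 -3 7 0.001 0 0.002; -10 -4 6 0.001 0 0.001; -9 -3 7 0.002 0 0.002; -10 -4 6 0.001 0 0.001; -9 -3 7 0.002 0 0.002; -10 -3 7 0.001 -0.001 0.001; -9 -4 6 0.002 0 0.002; -10 -3 7 0.001 -0.001 0.001
 end [ 0.408 -0.063  0.185]
```

Emit:
drive_tool:
  moves: "-4 -2 3 0 0 0 0; -9 -4 7 0.001 0 0.002 0; -9 -4 6 0.001 0 0.002 0; -9 -4 7 0.001 0 0.002 0; -9 -4 6 0.001 0 0.002 0; -9 -3 7 0.001 0 0.002 0; -10 -3 6 0.001 0 0.001 0; -9 -4 7 0.001 0 0.002 0; -10 -3 6 0.001 0 0.001 0; -9 -3 7 0.001 0 0.002 0; -10 -4 6 0.001 0 0.001 0; -9 -3 7 0.002 0 0.002 0; -10 -4 6 0.001 0 0.001 0; -9 -3 7 0.002 0 0.002 0; -10 -3 7 0.001 0 0.001 0; -9 -4 6 0.002 0 0.002 0; -4 -1 3 0.001 0 0 0; -2 -1 1 0 0 0 0; 0 0 0 0 0 0 0; 0 0 0 0 0 0 0"

```text
time_s: 9.35
eef_pos: [0.4075, -0.064, 0.1853]
ee_rot: [0.58, 0.757, -0.183, 0.238]
wrist_force: [-0.6, 0.2, -2.3]
gripper_width: 0.13
grip_force: 78.1
```

Run:
```python
from h import *
np.set_printoptions(precision=3,suppress=True)
P={n:imaging.capture(n) for n in("top","side")}
s=arm.observe();print(s["eef_pos"],s["wrist_force"])
for t in("spout_lip","mug_mouth"):
    rs=[]
    for n,p in P.items():
        for r in imaging.spot_point(t,p)[:1]: print(t,n,r,onz(p,r["at"],.096 if t[0]=="m" else .18));rs.append(ray(p,r["at"]))
    if len(rs)>1:print(tri(rs))
a=cv2.resize(P["top"]["image"][150:270,250:410],(400,300),interpolation=2);b=cv2.resize(P["side"]["image"][90:240,180:380],(400,300),interpolation=2)
cv2.imwrite("pics/pre.png",np.hstack([a,b])[:,:,::-1])
```

```text
[ 0.408 -0.064  0.185] [-0.89   0.237 -2.35 ]
spout_lip top {'at': [358.2, 225.4], 'p': 0.77} [ 0.45  -0.211  0.18 ]
spout_lip side {'at': [246.7, 118.9], 'p': 0.76} [ 0.45  -0.214  0.18 ]
[ 0.45  -0.211  0.181]
mug_mouth top {'at': [358.4, 224.2], 'p': 0.93} [ 0.459 -0.234  0.096]
mug_mouth side {'at': [244.6, 144.9], 'p': 0.76} [ 0.452 -0.226  0.096]
[ 0.455 -0.232  0.095]
```

View pics/pre.png

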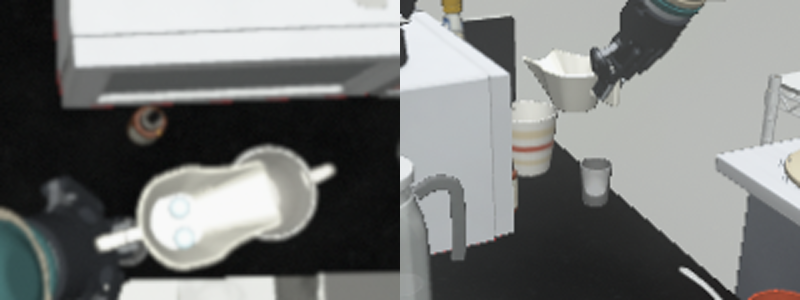

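```bash
cat > pour.py <<'E'
from h import *
import sys
y=-np.radians(75);fw=np.array([np.cos(y),np.sin(y),0]);up=np.array([0,0,1.])
def tgt(tip,lz,back):
    t=np.radians(tip);lip=np.r_[.455,-.232,lz]-back*fw
    d=.155*(np.cos(t)*fw-np.sin(t)*up)-.005*(np.sin(t)*fw+np.cos(t)*up)
    return lip-d,toolR(y,np.radians(55)+t)
E
python3 - <<'E'
from pour import *
g=[]
plan([tgt(*a) for a in((8,.167,.018),(16,.15,.018),(25,.137,.018),(33,.13,.018),(41,.13,.018),(48,.13,.018),(54,.13,.018))],mm=7,rad=.05)
E
```

```text
3 rows:
-2.7 0.7 -1.5 0 0.046 0.001; -2.6 0.7 -1.6 0 0.046 0.001; -2.5 0.7 -1.8 0.001 0.047 0.001
 end [ 0.411 -0.067  0.194]
3 rows:
-2.1 0 -0.4 0 0.046 0; -2.1 0 -0.5 0 0.047 0; -2.2 0 -0.6 0 0.046 0
 end [ 0.412 -0.072  0.198]
4 rows:
-3 0 -1.5 0 0.039 0; -2.9 0 -1.6 0 0.039 0; -2.8 0 -1.7 0 0.04 0; -2.7 0 -1.9 0 0.039 0
 end [ 0.414 -0.081  0.207]
3 rows:
-4.3 0 -3.1 0 0.047 0; -4.2 0 -3.4 0 0.047 0; -4 0 -3.5 0 0.046 0
 end [ 0.417 -0.092  0.219]
4 rows:
-3.5 0 -4.1 0 0.035 0; -3.4 0 -4.2 0 0.035 0; -3.3 0 -4.3 0 0.035 0; -3.1 0 -4.5 0 0.035 0
 end [ 0.421 -0.105  0.235]
3 rows:
-4.1 0 -4.8 0 0.041 0; -3.9 0 -5 0 0.04 0; -3.6 0 -5.1 0 0.041 0
 end [ 0.424 -0.118  0.249]
3 rows:
-3.5 0 -4.2 0 0.035 0; -3.3 0 -4.2 0 0.035 0; -3.2 0 -4.4 0 0.035 0
 end [ 0.428 -0.131  0.258]
```

Emit:
drive_tool:
  moves: "-2.7 0.7 -1.5 0 0.046 0.001 0; -2.6 0.7 -1.6 0 0.046 0.001 0; -2.5 0.7 -1.8 0.001 0.047 0.001 0; -2.1 0 -0.4 0 0.046 0 0; -2.1 0 -0.5 0 0.047 0 0; -2.2 0 -0.6 0 0.046 0 0; -3 0 -1.5 0 0.039 0 0; -2.9 0 -1.6 0 0.039 0 0; -2.8 0 -1.7 0 0.04 0 0; -2.7 0 -1.9 0 0.039 0 0; -4.3 0 -3.1 0 0.047 0 0; -4.2 0 -3.4 0 0.047 0 0; 0 0 0 0 0 0 0; 0 0 0 0 0 0 0; 0 0 0 0 0 0 0"

```text
time_s: 10.9
eef_pos: [0.4162, -0.0882, 0.2144]
ee_rot: [0.609, 0.792, -0.025, 0.032]
wrist_force: [0.1, -0.3, -2.8]
gripper_width: 0.13
grip_force: 78.2
```

Run:
```python
from pour import *
P={n:imaging.capture(n) for n in("top","side")}
s=arm.observe();print(s["eef_pos"],s["wrist_force"],s["grip_force"])
rs=[]
for n,p in P.items():
    for r in imaging.spot_point("spout_lip",p)[:1]: print(n,r);rs.append(ray(p,r["at"]))
if len(rs)>1: print(tri(rs))
plan([tgt(*a) for a in((44,.13,.018),(56,.13,.018))],mm=5,rad=.022)
```

```text
[ 0.41613417 -0.08794799  0.21447243] [ 0.78503408 -0.46805359 -2.676809  ] 78.15771102905273
side {'at': [248.9, 133.3], 'p': 0.9}
11 rows:
-2.3 0 -2.2 0 0.022 0; -2.2 0 -2.3 0 0.022 0; -2.2 0 -2.3 0 0.022 0; -2.1 0 -2.4 0 0.022 0; -2.1 0 -2.4 0 0.021 0; -2 0 -2.5 0 0.022 0; -2 0 -2.5 0 0.021 0; -1.9 0 -2.6 0 0.022 0; -1.9 0.1 -2.6 0 0.021 0; -1.9 0 -2.7 0 0.022 0; -1.8 0.1 -2.7 -0.001 0.021 0
 end [ 0.422 -0.11   0.241]
10 rows:
-2.2 0 -2.4 0 0.021 0; -2.2 0 -2.4 0 0.021 0; -2.1 0 -2.5 0 0.021 0; -2 0 -2.5 0 0.021 0; -2 0 -2.6 0 0.021 0; -1.9 0 -2.6 0 0.021 0; -1.9 0 -2.6 0 0.021 0; -1.8 0 -2.7 0 0.021 0; -1.8 0 -2.7 0 0.021 0; -1.7 0 -2.7 0 0.021 0
 end [ 0.429 -0.135  0.261]
```

Emit:
drive_tool:
  moves: "-2.3 0 -2.2 0 0.022 0 0; -2.2 0 -2.3 0 0.022 0 0; -2.2 0 -2.3 0 0.022 0 0; -2.1 0 -2.4 0 0.022 0 0; -2.1 0 -2.4 0 0.021 0 0; -2 0 -2.5 0 0.022 0 0; -2 0 -2.5 0 0.021 0 0; -1.9 0 -2.6 0 0.022 0 0; -1.9 0 -2.6 0 0.021 0 0; -1.9 0 -2.7 0 0.022 0 0; -1.8 0 -2.7 0 0.021 0 0; 0 0 0 0 0 0 0; 0 0 0 0 0 0 0; 0 0 0 0 0 0 0; 0 0 0 0 0 0 0; 0 0 0 0 0 0 0; 0 0 0 0 0 0 0; 0 0 0 0 0 0 0"

```text
time_s: 12.6
eef_pos: [0.4223, -0.1107, 0.2415]
ee_rot: [0.607, 0.791, 0.048, -0.062]
wrist_force: [0.0, -0.3, -2.5]
gripper_width: 0.13
grip_force: 78.2
```

Emit:
drive_tool:
  moves: "-2.2 0 -2.4 0 0.021 0 0; -2.2 0 -2.4 0 0.021 0 0; -2.1 0 -2.5 0 0.021 0 0; -2 0 -2.5 0 0.021 0 0; -2 0 -2.6 0 0.021 0 0; -1.9 0 -2.6 0 0.021 0 0; -1.9 0 -2.6 0 0.021 0 0; -1.8 0 -2.7 0 0.021 0 0; -1.8 0 -2.7 0 0.021 0 0; -1.7 0 -2.7 0 0.021 0 0; 0 0 0 0 0 0 0; 0 0 0 0 0 0 0; 0 0 0 0 0 0 0; 0 0 0 0 0 0 0; 0 0 0 0 0 0 0; 0 0 0 0 0 0 0; 0 0 0 0 0 0 0; 0 0 0 0 0 0 0"

```text
time_s: 14.1
eef_pos: [0.4289, -0.1353, 0.2616]
ee_rot: [0.599, 0.78, 0.111, -0.145]
wrist_force: [-0.2, -0.6, -2.6]
gripper_width: 0.134
grip_force: 78.2
```

Run:
```python
from pour import *
P={n:imaging.capture(n) for n in("top","side")}
s=arm.observe();print(s["time_s"],s["eef_pos"],s["wrist_force"],s["grip_force"])
for n,p in P.items():
    for t in("ice_a","mug_mouth"): print(n,t,imaging.spot_point(t,p)[:3])
a=cv2.resize(P["top"]["image"][150:270,250:410],(400,300),interpolation=2);b=cv2.resize(P["side"]["image"][90:240,180:380],(400,300),interpolation=2)
cv2.imwrite("pics/pour.png",np.hstack([a,b])[:,:,::-1])
```

```text
14.2 [ 0.42888457 -0.13537143  0.26153473] [ 0.57250037 -0.25010514 -1.75659069] 78.24649572372437
top ice_a []
top mug_mouth []
side ice_a []
side mug_mouth [{'at': [246.2, 144.6], 'p': 0.95}]
```

View pics/pour.png

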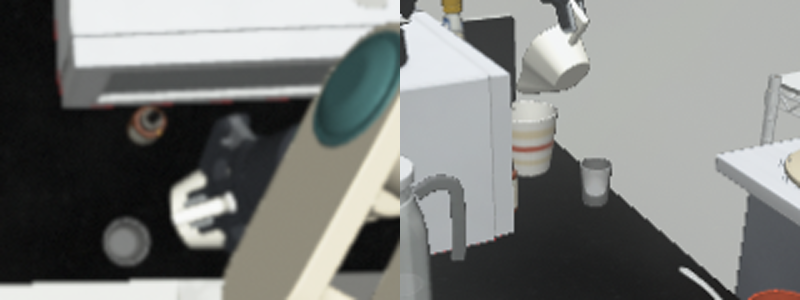

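The mug stands untouched and no ice shows outside it. I'll untip the jug and look into both vessels.

Run:
```python
from pour import *
plan([tgt(*a) for a in((40,.14,.018),(20,.165,.02),(0,.185,.025))],mm=8,rad=.06)
```

```text
5 rows:
5 0 5.8 0 -0.056 0; 5.3 0 5.5 0 -0.056 0; 5.5 0.1 5.2 0 -0.056 0; 5.8 0 4.8 0 -0.056 0; 6.1 0.1 4.5 0 -0.056 -0.001
 end [ 0.42  -0.103  0.244]
6 rows:
4.8 0 3.9 0 -0.058 0; 5 0 3.6 0 -0.058 0; 5.2 0 3.3 0 -0.058 0; 5.3 0 3 0 -0.058 0; 5.5 0 2.7 0 -0.058 0; 5.7 0 2.4 0 -0.059 0
 end [ 0.413 -0.074  0.223]
6 rows:
4 0 4.6 0 -0.058 0; 4.2 0 4.3 0 -0.058 0; 4.5 0 4.1 0 -0.058 0; 4.7 0 3.8 0 -0.058 0; 5 0 3.5 0 -0.058 0; 5.1 0 3.3 0 -0.059 0
 end [ 0.408 -0.058  0.19 ]
```

Emit:
drive_tool:
  moves: "5 0 5.8 0 -0.056 0 0; 5.3 0 5.5 0 -0.056 0 0; 5.5 0.1 5.2 0 -0.056 0 0; 5.8 0 4.8 0 -0.056 0 0; 6.1 0.1 4.5 0 -0.056 -0.001 0; 4.8 0 3.9 0 -0.058 0 0; 5 0 3.6 0 -0.058 0 0; 5.2 0 3.3 0 -0.058 0 0; 5.3 0 3 0 -0.058 0 0; 5.5 0 2.7 0 -0.058 0 0; 5.7 0 2.4 0 -0.059 0 0; 4 0 4.6 0 -0.058 0 0; 4.2 0 4.3 0 -0.058 0 0; 4.5 0 4.1 0 -0.058 0 0; 4.7 0 3.8 0 -0.058 0 0; 5 0 3.5 0 -0.058 0 0; 5.1 0 3.3 0 -0.059 0 0; 0 0 0 0 0 0 0"

```text
time_s: 15.9
eef_pos: [0.4073, -0.057, 0.1877]
ee_rot: [0.579, 0.758, -0.184, 0.238]
wrist_force: [-0.3, 0.5, -3.3]
gripper_width: 0.131
grip_force: 78.3
```

Run:
```python
from h import *
s=arm.observe();print(s["eef_pos"])
plan([(np.array([.41,.13,.185]),toolR(-np.radians(75),np.radians(55)))],mm=12,rad=.07)
```

```text
[ 0.40728856 -0.05700984  0.18773544]
16 rows:
9 3 -6 0 0 0; 9 3 -6 0 0 0; 9 3 -6 0 0 0; 9 3 -6 0 0 0; 9 3 -6 0 0 0; 9 3 -6 0 0 0; 9 3 -7 0 0 0; 10 3 -6 0 0 0; 9 3 -7 0 0 0; 10 3 -6 0 0 0.001; 9 4 -7 0 0 0; 10 3 -6 0 0 0.001; 9 4 -7 0 0 0; 10 3 -6 -0.001 0 0.001; 9 4 -7 0 0 0; 10 3 -6 -0.001 0 0.001
 end [0.41  0.13  0.185]
```

Emit:
drive_tool:
  moves: "4 1 -3 0 0 0 0; 9 3 -6 0 0 0 0; 9 3 -6 0 0 0 0; 9 3 -6 0 0 0 0; 9 3 -6 0 0 0 0; 9 3 -6 0 0 0 0; 9 3 -7 0 0 0 0; 10 3 -6 0 0 0 0; 9 3 -7 0 0 0 0; 10 3 -6 0 0 0 0; 9 4 -7 0 0 0 0; 10 3 -6 0 0 0 0; 9 4 -7 0 0 0 0; 10 3 -6 0 0 0 0; 9 4 -7 0 0 0 0; 5 2 -3 0 0 0 0; 0 0 0 0 0 0 0; 0 0 0 0 0 0 0"

```text
time_s: 17.4
eef_pos: [0.4112, 0.117, 0.188]
ee_rot: [0.58, 0.757, -0.183, 0.239]
wrist_force: [-0.4, 0.2, -2.5]
gripper_width: 0.131
grip_force: 78.3
```

Run:
```python
from h import *
np.set_printoptions(precision=3,suppress=True)
P={n:imaging.capture(n) for n in("top","side")}
s=arm.observe();print(s["eef_pos"],s["wrist_force"])
p=P["top"]
for t in("ice_a","mug_mouth"): print(t,imaging.spot_point(t,p)[:3])
a=cv2.resize(p["image"][150:270,190:420],(782,408),interpolation=2)
cv2.imwrite("pics/after.png",a[:,:,::-1])
# set down at ~ (.43,.13) heading -75
B=s["eef_pos"];T=toolR(-np.radians(75),np.radians(55))
plan([([.41,.13,.085],T),([.41,.13,.056],T)],mm=7)
from kin import *
L=fit().x;print(ik(np.array([.41,.13,.05]),T,L,s["qpos"]))
```

```text
[0.411 0.117 0.188] [ 0.322 -0.236 -1.846]
ice_a [{'at': [352.5, 235.1], 'p': 0.4}, {'at': [345.2, 234.8], 'p': 0.39}]
mug_mouth [{'at': [359.2, 225.3], 'p': 0.92}]
15 rows:
4.7 0.2 5.1 0 0 0; 4.7 0.2 5.1 0 0 0; 4.7 0.2 5.1 0 0 0; 4.7 0.2 5.1 0 0 0; 4.7 0.1 5.1 0 0 0; 4.7 0.2 5.1 0 0 0; 4.7 0.1 5.1 0 0 0; 4.6 0.2 5.1 0 0 0; 4.7 0.1 5.1 0 0 0; 4.6 0.2 5.1 0 0 0; 4.7 0.1 5.1 0 0 0; 4.6 0.2 5.2 0 0 0; 4.7 0.1 5.1 0 0 0; 4.6 0.2 5.2 0 0 0; 4.7 0.1 5.1 0 0 0
 end [0.41  0.13  0.085]
5 rows:
3.3 0 4.8 0 0 0; 3.3 0 4.7 0 0 0; 3.3 0 4.8 0 0 0; 3.4 0 4.7 0 0 0; 3.3 0 4.8 0 0 0
 end [0.41  0.13  0.056]
(array([ 0.552,  0.131,  1.85 , -0.592,  1.394,  0.467]), np.float64(5.800915303666441e-15))
```

View pics/after.png

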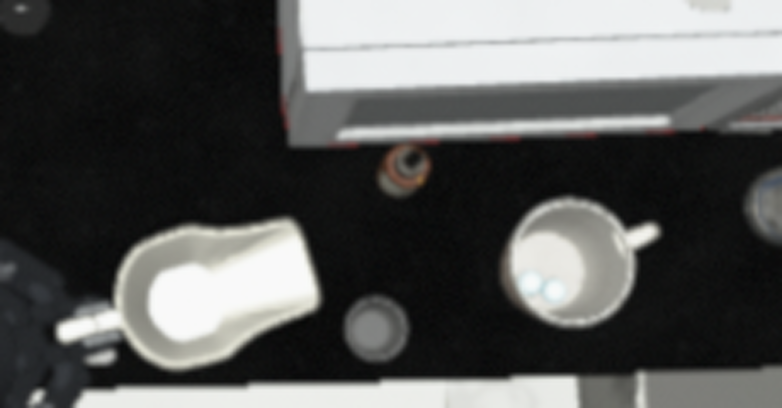

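Both ice balls lie in the mug (crop (530,283) and (553,291)), the jug is empty and the mug has not moved. Next I'll set the jug down clear of the spoon and the cup.

Run:
```python
from kin import *
np.set_printoptions(precision=3,suppress=True)
T=toolR(-np.radians(75),np.radians(55))
plan([([.46,.122,.1],T),([.46,.122,.0535],T)],mm=8)
L=fit().x;print(ik(np.array([.46,.122,.05]),T,L,arm.observe()["qpos"]))
```

```text
13 rows:
3.4 3.7 5.9 0 0 0; 3.4 3.7 5.9 0 0 0; 3.4 3.8 5.9 0 0 0; 3.4 3.7 5.9 0 0 0; 3.4 3.8 5.9 0 0 0; 3.4 3.7 5.8 0 0 0; 3.5 3.8 5.9 0 0 0; 3.4 3.7 5.8 0 0 0; 3.5 3.8 5.9 0 0 0; 3.4 3.7 5.8 0 0 0; 3.5 3.8 5.9 0 0 0; 3.4 3.7 5.8 0 0 0; 3.5 3.8 5.9 0 0 0
 end [0.46  0.122 0.1  ]
6 rows:
4.4 0 6.3 0 0 0; 4.4 0 6.4 0 0 0; 4.5 0 6.3 0 0 0; 4.4 0 6.4 0 0 0; 4.5 0 6.3 0 0 0; 4.4 0 6.4 0 0 0
 end [0.46  0.122 0.054]
(array([ 0.485,  0.226,  1.74 , -0.607,  1.371,  0.408]), np.float64(2.4424906541753444e-15))
```

Emit:
drive_tool:
  moves: "3.4 3.7 5.9 0 0 0 0; 3.4 3.7 5.9 0 0 0 0; 3.4 3.8 5.9 0 0 0 0; 3.4 3.7 5.9 0 0 0 0; 3.4 3.8 5.9 0 0 0 0; 3.4 3.7 5.8 0 0 0 0; 3.5 3.8 5.9 0 0 0 0; 3.4 3.7 5.8 0 0 0 0; 3.5 3.8 5.9 0 0 0 0; 3.4 3.7 5.8 0 0 0 0; 3.5 3.8 5.9 0 0 0 0; 3.4 3.7 5.8 0 0 0 0; 3.5 3.8 5.9 0 0 0 0; 4.4 0 6.3 0 0 0 0; 4.4 0 6.4 0 0 0 0; 4.5 0 6.3 0 0 0 0; 3 0 4.2 0 0 0 0; 2 0 3 0 0 0 0; 0 0 0 0 0 0 0; 0 0 0 0 0 0 0"

```text
time_s: 19.27
eef_pos: [0.4601, 0.1224, 0.0681]
ee_rot: [0.58, 0.757, -0.183, 0.239]
wrist_force: [-0.3, 0.3, -1.7]
gripper_width: 0.134
grip_force: 78.2
```

Emit:
drive_tool:
  moves: "2.3 0 3.3 0 0 0 0; 2.3 0 3.3 0 0 0 0; 1.7 0 2.5 0 0 0 0; 1.1 0 1.6 0 0 0 0; 0.6 0 0.8 0 0 0 0; 0.6 0 0.8 0 0 0 0; 0.3 0 0.4 0 0 0 0; 0 0 0 0 0 0 0; 0 0 0 0 0 0 0"

```text
time_s: 20.02
eef_pos: [0.4602, 0.1225, 0.0526]
ee_rot: [0.581, 0.757, -0.183, 0.239]
wrist_force: [0.4, -0.0, -1.7]
gripper_width: 0.131
grip_force: 78.3
```

Emit:
drive_tool:
  moves: "0.3 0 0.4 0 0 0 0; 0.3 0 0.4 0 0 0 0; 0.3 0 0.4 0 0 0 0; 0.3 0 0.4 0 0 0 0; 0 0 0 0 0 0 0; 0 0 0 0 0 0 0"

```text
time_s: 20.52
eef_pos: [0.4601, 0.1225, 0.0505]
ee_rot: [0.58, 0.757, -0.183, 0.239]
wrist_force: [-1.2, -0.8, -3.0]
gripper_width: 0.129
grip_force: 78.3
```

Emit:
drive_tool:
  moves: "0.2 0 0.3 0 0 0 0; 0.2 0 0.3 0 0 0 0; 0.2 0 0.3 0 0 0 0; 0 0 0 0 0 0 0; 0 0 0 0 0 0 0"

```text
time_s: 20.93
eef_pos: [0.4602, 0.1226, 0.05]
ee_rot: [0.581, 0.757, -0.183, 0.239]
wrist_force: [-2.5, 1.6, 5.0]
gripper_width: 0.132
grip_force: 79.3
```

Contact felt (+5 N up). Releasing gently.

Emit:
drive_tool:
  moves: "0 0 0 0 0 0 0.12; 0 0 0 0 0 0 0.15; 0 0 0 0 0 0 0.2; 0 0 0 0 0 0 0.28; 0 0 0 0 0 0 0.4; 0 0 0 0 0 0 0.55; 0 0 0 0 0 0 0.65; 0 0 0 0 0 0 0.65; 0 0 0 0 0 0 0.65; 0 0 -4 0 0 0 0.65; 0 0 -10 0 0 0 0.65; 0 0 -15 0 0 0 0.65; 0 0 -20 0 0 0 0.65; 0 0 -20 0 0 0 0.65; 0 0 -20 0 0 0 0.65; 0 0 -20 0 0 0 0.65; 0 0 -20 0 0 0 0.65; 0 0 -10 0 0 0 0.65; 0 0 0 0 0 0 0.65"
  grip_force: 20

```text
time_s: 22.52
eef_pos: [0.4399, 0.2012, 0.1658]
ee_rot: [0.581, 0.757, -0.181, 0.239]
wrist_force: [0.5, 0.3, 1.0]
gripper_width: 0.651
grip_force: 0.0
```

Run:
```python
from h import *
P={n:imaging.capture(n) for n in("top","side")}
print(arm.observe()["eef_pos"],arm.observe()["time_s"])
a=cv2.resize(P["top"]["image"][150:270,190:410],(400,300),interpolation=2);b=cv2.resize(P["side"]["image"][90:270,180:380],(400,300),interpolation=2)
cv2.imwrite("pics/end.png",np.hstack([a,b])[:,:,::-1])
```

```text
[0.43930132 0.19949733 0.16298073] 22.6167
```

View pics/end.png

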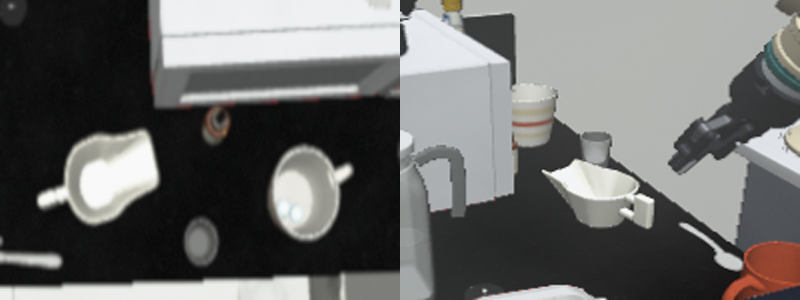

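The jug stands upright on the worktop and the gripper is clear of it. Both balls show in the mug at crop (285,210).

```bash
python3 -c "
from cell import finish_job;print(finish_job())"
```

```text
the job is handed in; nothing more can be done
None
```

Job handed in at about 23 s of the 61 s allowed: the last picture shows both ice balls in the tapered mug, the mug where it stood, and the jug upright on the worktop.

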